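Level and lock a sprung flask tilt stage

TASK

The flask stage on the bench is sprung up at a slant: push its tilting plate down against the spring until it lies level on its stops, and while you keep it down slide the thumb bolt fully home under the keeper, so that the plate stays level when you let go. Feel your way and do not force it: never put more than 25 N on the stage, and leave the things round it where they are.

Things in the scene. Friction and masses are not known exactly. Their poses are not given: they have to be found in the camera images.
- tilt_stage: tilt stage, fixed to the bench: white base slab 170 (x) x 150 (y) x 14 mm. Origin: centre of its underside, z up. It carries at its far side (+x) a sprung hinge along its y; the bright metal plate on that hinge is 112 mm wide and slants up toward the free edge at -x. A steel L-shaped keeper stands on the base's +y edge, at x = -45 mm
- plate_hinge (a point): middle of the plate's hinge axis, at (70, 0, 42) mm in the stage's frame. The plate reaches 150 mm from it to -x, its top 11 mm above the axis when level. A culture flask, 50 x 102 x 32 mm, is fastened on it between low fences, within 75 mm of the hinge, its top 32 mm above the plate
- tilt_plate (a joint): slant of the plate, rad: 0 = level, on its rigid stops (it cannot go lower); it starts near 0.3 to 0.42. Pushing it down at the thumb bolt takes a force that grows steadily from nothing to about 14 to 18 N at level, then meets the hard stops; let go, it springs up again, at most to 0.45
- thumb_bolt (a joint): travel of the thumb bolt, m: 0 = drawn back (starts at 0 to 0.003), 0.018 = fully home, at a rigid end stop; it slides along the stage's +y with about 3 N of friction and stays where it is left
- fin_foot (a point): middle of the foot of the thumb bolt's upright fin, on the top face of its flat black pad; moves with bolt and plate; y = the way the bolt slides home, z = square to the plate. Pad: 40 mm long in x, reaching 42 mm to -y (the ribbed side, for pressing) and 24 mm to +y. Fin: 34 (x) x 8 (y) x 20 mm high. Bolt drawn back and plate level: at (-45, 0, 68) mm in the stage's frame
- bolt_tip (a point): nose of the bolt's 10 mm round steel rod, on its axis, 56 mm to +y of the fin; flush with the plate's edge when drawn back; its axis is 60 mm above the bench when the plate is level. With the plate let go and the bolt home, the rod rests up against the keeper's lip and the plate about 0.02 to 0.025 rad from level
- keeper_lip (a point): middle of the underside of the keeper's lip, 66.6 mm above the bench; the lip is 26 (x) x 24 (y) x 8 mm, its mouth 12 mm to -y of this point, its top 74.6 mm above the bench. Only with the plate on its stops, or less than about 2 mm above them at the bolt, does the rod pass under the lip; else it strikes the lip's edge
- spare_flask: loose clear culture flask with a blue cap, 50 x 102 x 32 mm, lying beside the stage at its -y side; a bystander; origin at the middle of its underside
- timer: loose white digital bench timer, 30 x 66 x 59 mm, standing beside the stage at its +y side; a bystander; origin at the middle of its underside
- marker: loose marker pen with a red cap, 17 x 135 x 16 mm, lying left of the stage near the bench's front; a bystander
- plate6: loose clear six-well plate, 85 x 127 x 20 mm, lying to the right of the stage; a bystander
- dish: loose petri dish, 90 x 90 x 15 mm, lying to the left of the stage; a bystander
- slides: loose clear slide box, 50 x 87 x 19 mm, left of the stage; a bystander
- tweezers: loose steel forceps, 14 x 125 x 9 mm, near the bench's front edge; a bystander

How it is judged:
By the outcome, as a careful person would: the job done as asked, in the order asked, and still so for the second after the job is handed in, with the robot touching nothing.
It also fails if it takes over 53 s, if anything falls off the work surface, if the arm or the gripper's body presses on something with over 40 N, if the wrist force passes 120 N, or if a joint passes its speed limit or range.

ROBOT

A 6-joint arm with a two-finger parallel gripper is mounted at the origin on a cart in front of the work surface, level with it; the furniture and walls round the work are solid. World frame = base frame: x ahead of the robot, y to its left, z up, the work surface at z = 0. Lengths are in mm, angles in rad, forces in N, time in s.
With the tool pointing down it reaches from about 275 to 850 mm from the base axis. Payload 19 kg.
Tool frame: the origin (TCP) lies at the very end of the fingers, on their centre line; the grasp point (between the pads) lies r.hold_point_z behind it (r.hold_point_z is the distance from the TCP to the grasp point, in mm); z points along the fingers, y is the direction in which the jaws open and shut (so a half turn about z gives the same grasp; the last joint's range is limited). The gripper opens to 85 mm and grips with 20 to 120 N. Pads are 22 mm wide; open, the fingers measure 114 mm over their backs; the gripper's body (76 mm by 85 mm) begins 54 mm behind the grasp point. The pads swing forward as they close: fully open they stand 13 mm farther back than shut.
Start: joints at [-1.389, 0.15, 1.437, -0, 1.554, -0.134], TCP at [178.555, -546.542, 231.267] pointing down, gripper open.
Joint ranges: [-2.8, 2.8], [-0.68, 2.1], [0.12, 2.68], [-1.39, 4.53], [0.16, 2.79], [-2.81, 2.81]. Speed limits (rad/s): [1.89, 1.89, 2.22, 3.01, 3.01, 3.01].

INTERFACE

Orientations are given as a unit quaternion [x, y, z, w].
In Python, from plant import telemetry, eyes, r, models gives the robot as it stands. The module is installed in compiled form; this text tells all that it offers.
- The arm moves only by the shell command python3 -m crank 'ROWS' [FORCE]. ROWS is JSON, a list of rows, each an object of numbers: "grip": the finger opening in mm, from 0 to 85.4; "dx", "dy", "dz": the shift along the tool's x, y, z in mm; "rx", "ry", "rz": the turn, a rotation vector about the tool's x, y, z in degrees. A call has 1 to 12 rows; each row is the pose to reach, as a shift and turn from the pose measured when the call began, along the tool's axes at that moment; what a row does not reach only later rows make up. A row lasts 1/8 s, in which the tool goes at most 62.5 mm and 10.7 degrees, less where a joint would pass 70% of its speed; a pose out of reach is approached as far as the arm can. A call with a gripper value outside its range is refused whole. The fingers move at their own pace and stop on an object; FORCE is the grip in N (left out, the last holds). Time passes only in rows, so rows that repeat a pose let the fingers close. It gives the time, the measured TCP pose, the force and the opening at its end, in the units of the state.
- telemetry.state(): the state, without advancing time (a new reading comes with each control period).
- eyes.snapshot(name): name is "scene" or "top" or "wrist"; returns a dict with "image" (480x640x3 uint8, blue, green, red), "z_map" (480x640 float32, mm along the optical axis (not along the pixel's ray), 0 where there is no reading), "fx", "fy", "cx", "cy" (pixels), "extrinsics" (4x4, takes a point from world to camera coordinates). Camera axes: x right, y up, looking along -z (the intrinsics and any distortion apply to the point x, -y, -z); pixel columns grow to the right and rows downward; lengths in mm; the calibration is good to about 2 mm. A picture is of the moment at which its call begins.
- r.hand_in(): hands the job in, once; it reports no verdict.
Trained networks look in a picture, given as the dict that the camera call returned (one of the last four; its "shot" number tells which), for a name from the list of things; names that differ only in an ending like _2 or _b are one class to them, and where a whole thing is asked for, a point or a joint stands for the part that bears it (a point fixed in the world has none). Each returns a list of dicts, best first, with "p" (0 to 1); they miss things now and then, are a little off and sometimes report something else, mostly with a low value. They report only what shows in the picture. A call takes as long as a camera call.
- models.recognise(picture, label): "box" ([left, top, right, bottom] in pixels, round what is visible of it).
- models.cut_out(picture, label): "region" (480x640 bool, what is visible of it) and "box" ([left, top, right, bottom] in pixels, round what is visible of it).
The state is a dict: "time": time; "q": joint angles; "joint_vel": joint speeds; "joint_efforts": joint torques, N m; "position": TCP position; "eef_rot": TCP orientation; "wrist_force": force on the tool from outside, world axes, zero at the start; "torque": the same for the moment, N m; "finger_gap": opening from 0.0 (shut) to 1.0 (fully open).
Only numpy, scipy, OpenCV 4.12 (cv2) and the standard library are available. Lean on these libraries where they do the work, as an engineer would, in place of code of your own. Each camera call takes 0.05 s, during which the arm holds its last target.

## Working session

There is one attempt and no reset: what is moved stays moved. The work goes in short steps, Python scripts to look and compute and a shell command to move; the robot and the scene stay as the last step left them, time stands still between calls to the robot, and variables do not carry over. Pictures are saved under pics/ and viewed, and the job is handed in when it is done.

```bash
mkdir -p pics; ls; python3 - <<'E'
from plant import telemetry, eyes, r, models
import cv2
print(telemetry.state()); print(r.hold_point_z)
for n in ("scene","top"):
    p=eyes.snapshot(n); cv2.imwrite(f"pics/{n}0.png",p["image"]); print(n,p["fx"],p["fy"],p["cx"],p["cy"],p["extrinsics"].tolist(),[k for k in p])
E
```

```text
pics
{'time': 0.0, 'q': array([-1.38898309e+00,  1.51005235e-01,  1.43804033e+00,  2.43311687e-05,
        1.55380744e+00, -1.33950579e-01]), 'joint_vel': array([-0.0020822 , -0.00030044, -0.00023893, -0.00109868,  0.00053199,
       -0.00119263]), 'joint_efforts': array([ 1.00514648e-03, -7.13038874e+01, -5.70869565e+01,  2.37861536e-05,
        8.85171059e-03,  2.73707184e-05]), 'position': array([ 178.53179718, -546.31675982,  230.65988106]), 'eef_rot': array([ 9.87562357e-01,  1.57226570e-01, -2.91924711e-06, -6.30284552e-04]), 'wrist_force': array([ 1.39401957,  0.26975924, -0.06322831]), 'torque': array([ 0.04925724,  0.00879983, -0.07495349]), 'finger_gap': 1.0039540591210678}
18.700000000000003
scene 485.08627890790507 485.08627890790507 319.608590005731 237.6363057523262 [[-0.4665607914132139, -0.8844871869083946, 0.0018558315522503323, 239.52104275443517], [0.5744908084741077, -0.3014431835415897, 0.7609811548751241, -371.86237545046095], [-0.6725186531945724, 0.35611012803792336, 0.6487713293712755, -1068.861845405214], [0.0, 0.0, 0.0, 1.0]] ['image', 'z_map', 'fx', 'fy', 'cx', 'cy', 'extrinsics', 'shot']
top 445.5214842937428 445.5214842937428 312.90776775523653 241.13211747893536 [[-0.003621595583978771, -0.9996128348794024, -0.02758739548761035, 23.274998325686518], [0.987713475327669, -0.007885898636090351, 0.15607659420566405, -515.8381927661655], [-0.156233718196695, -0.02668319596796881, 0.9873596266565545, -1048.480194328626], [0.0, 0.0, 0.0, 1.0]] ['image', 'z_map', 'fx', 'fy', 'cx', 'cy', 'extrinsics', 'shot']
```

View pics/scene0.png

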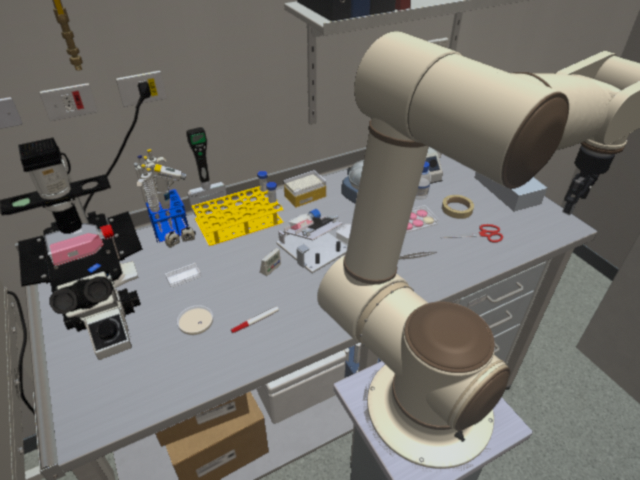

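View pics/top0.png

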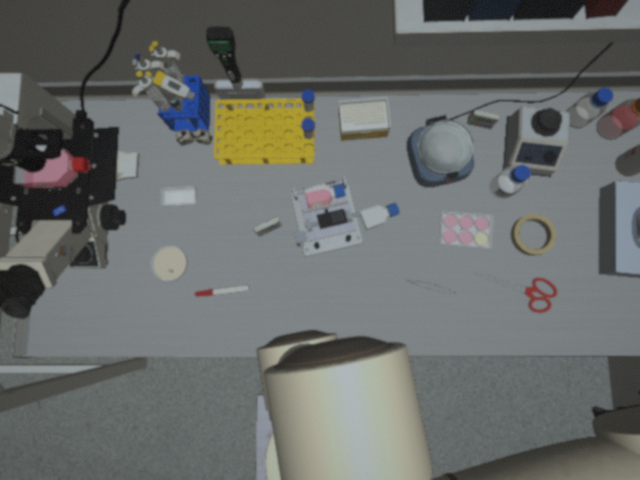

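```bash
cat > h.py <<'E'
from plant import telemetry, eyes, r, models
import cv2, numpy as np
def deproj(p,u,v,z=None):
    if z is None: z=p["z_map"][np.round(v).astype(int),np.round(u).astype(int)]
    c=np.stack([(u-p["cx"])/p["fx"]*z,-(v-p["cy"])/p["fy"]*z,-z],-1)
    E=p["extrinsics"]; return (c-E[:3,3])@E[:3,:3]
def proj(p,X):
    E=p["extrinsics"]; c=np.asarray(X)@E[:3,:3].T+E[:3,3]
    return np.stack([p["fx"]*c[...,0]/-c[...,2]+p["cx"], p["fy"]*c[...,1]/c[...,2]+p["cy"]],-1)
def cloud(p,reg):
    v,u=np.nonzero(reg&(p["z_map"]>0)); return deproj(p,u.astype(float),v.astype(float))
E
python3 - <<'E'
from h import *
for n in ("top","scene"):
    p=eyes.snapshot(n)
    for l in ("tilt_stage","thumb_bolt","keeper_lip","spare_flask","timer","fin_foot"):
        m=models.cut_out(p,l)
        for d in m[:2]:
            c=cloud(p,d["region"]); print(n,l,round(d["p"],2),np.round(d["box"]),len(c),np.round(np.median(c,0)) if len(c) else None, c.min(0).round(),c.max(0).round())
        if l=="tilt_stage" and n=="top":
            np.save("st.npy",cloud(p,m[0]["region"]))
    im=p["image"]; a=(260,160,420,280) if n=="top" else (240,180,400,300)
    cv2.imwrite(f"pics/{n}1.png",cv2.resize(im[a[1]:a[3],a[0]:a[2]],None,fx=5,fy=5,interpolation=cv2.INTER_CUBIC))
E
```

```text
top tilt_stage 0.64 [293. 180. 360. 257.] 3983 [564. -10.  84.] [485. -97.  -4.] [678.  77. 136.]
top keeper_lip 0.6 [292. 177. 362. 257.] 4084 [563. -10.  84.] [483. -99.  -5.] [686.  80. 136.]
top spare_flask 0.66 [360. 204. 397. 230.] 676 [ 585. -138.   25.] [ 550. -193.   -5.] [619. -97.  33.]
top timer 0.51 [254. 218. 282. 231.] 304 [553. 133.  52.] [535. 103.  -6.] [586. 165.  61.]
top fin_foot 0.81 [313. 209. 354. 229.] 479 [557. -21. 111.] [534. -81.  79.] [585.  20. 136.]
scene tilt_stage 0.61 [278. 206. 345. 273.] 2809 [560.   3.  20.] [ 265. -156.   -2.] [739.  78. 281.]
scene thumb_bolt 0.6 [305. 214. 338. 237.] 195 [552. -14. 117.] [534. -86.  85.] [617.  34. 137.]
scene keeper_lip 0.93 [274. 208. 346. 272.] 2813 [561.   4.  20.] [ 483. -147.   -3.] [732.  77. 137.]
scene spare_flask 0.49 [336. 222. 353. 244.] 216 [ 580. -113.   27.] [ 254. -152.    1.] [631.  68. 341.]
scene timer 0.89 [261. 250. 281. 278.] 391 [550. 138.  36.] [535.  79.  -2.] [641. 169.  64.]
scene timer 0.43 [337. 222. 353. 242.] 208 [ 582. -115.   26.] [ 550. -170.   -2.] [643. -97.  33.]
scene fin_foot 0.72 [312. 222. 332. 230.] 112 [552. -14. 118.] [536. -52.  87.] [579.   8. 134.]
scene fin_foot 0.57 [262. 249. 280. 277.] 373 [550. 139.  38.] [535. 102.  -2.] [619. 169.  64.]
```

View pics/top1.png

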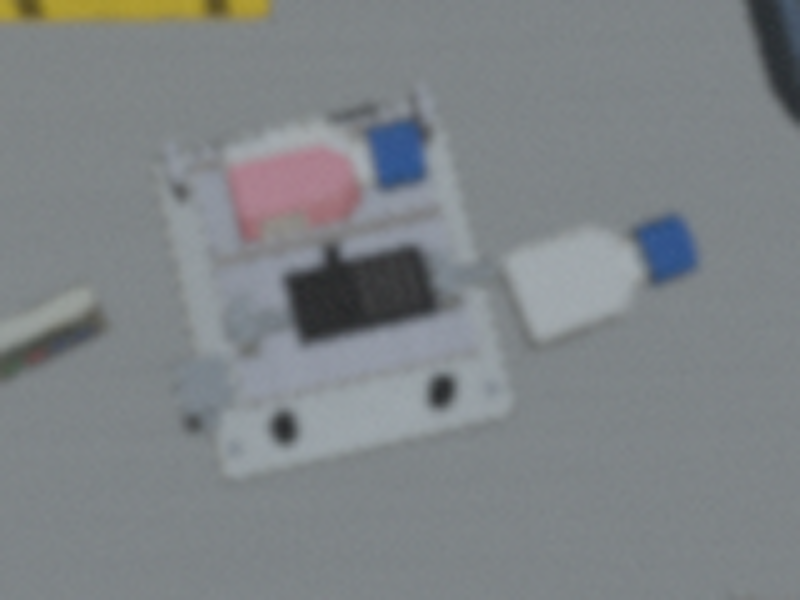

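View pics/scene1.png

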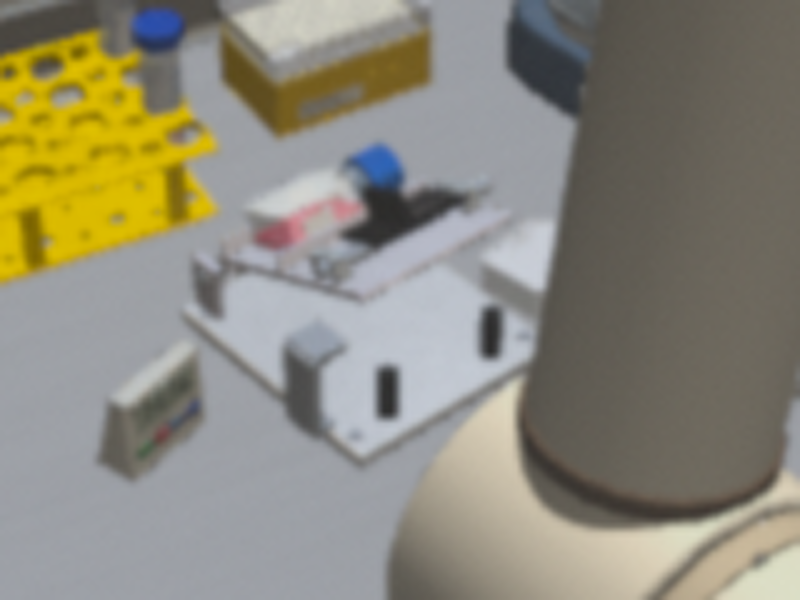

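```bash
python3 - <<'E'
from h import *
from scipy.optimize import least_squares
p=eyes.snapshot("top")
pts=np.array([[512,405],[225,475],[163,150],[428,88]])/5.+[260,160]-0.4
loc=np.array([[-85,-75,14],[-85,75,14],[85,75,14],[85,-75,14.]])
def w(l,q):
    c,s=np.cos(q[2]),np.sin(q[2]); R=np.array([[c,-s,0],[s,c,0],[0,0,1]]); return l@R.T+[q[0],q[1],0]
f=lambda q:(proj(p,w(loc,q))-pts).ravel()
s=least_squares(f,[570,-10,0.2]); print(s.x,s.fun.round(2))
# base-slab cloud check
c=np.load("st.npy"); q=s.x
cc,ss=np.cos(q[2]),np.sin(q[2]); l=(c-[q[0],q[1],0])@np.array([[cc,-ss,0],[ss,cc,0],[0,0,1]])
print("n",len(l)); b=l[(l[:,2]>8)&(l[:,2]<20)]; print("base",np.percentile(b,[0,2,50,98,100],axis=0).round(1))
# plate slant: points in x band -80..-10 on plate z>60, y edges
for lo in range(-85,80,10):
    m=l[(l[:,0]>lo)&(l[:,0]<lo+10)&(l[:,2]>25)&(abs(l[:,1])<52)]
    if len(m): print(lo,len(m),np.percentile(m[:,2],[10,30,50,70,90]).round(1))
k=l[(l[:,1]>60)&(l[:,2]>60)]; print("keeper",len(k),k.mean(0),k.min(0),k.max(0))
m=models.cut_out(p,"thumb_bolt")
np.save("pose.npy",q)
E
```

```text
[ 5.86555538e+02 -1.21250975e+01  2.18984885e-01] [ 0.84  0.27 -0.3  -0.37 -2.37  0.31  1.8  -0.26]
n 3983
base [[-89.9 -72.5   8. ]
 [-88.3 -71.    8.8]
 [-60.9  13.4  13.1]
 [ 63.3  75.9  17.4]
 [ 79.6  81.   19.7]]
-85 25 [30.2 38.3 43.3 44.4 47.1]
-75 146 [ 44.4 103.9 107.5 108.6 110.2]
-65 177 [104.  105.1 106.3 107.5 108.8]
-55 219 [100.6 102.2 103.5 111.9 117.6]
-45 194 [ 99.5 111.2 113.4 115.2 118. ]
-35 166 [106.2 108.8 110.1 111.6 116.8]
-25 160 [ 89.1 103.3 105.4 107.4 109.6]
-15 125 [ 82.4  84.4  85.8 101.3 107.3]
-5 189 [79.1 81.  82.1 83.9 86.8]
5 166 [76.2 85.1 87.6 89.4 92.3]
15 215 [ 72.2  82.6  93.2  99.1 102.3]
25 182 [73.2 94.5 95.9 97.4 99.2]
35 156 [88.4 91.8 93.3 95.2 98.1]
45 126 [62.1 86.3 88.4 89.8 91.5]
55 111 [62.3 67.  82.  84.  86.6]
65 26 [43.9 46.2 47.9 49.3 50.5]
keeper 117 [-50.4661985   74.31993689  73.21961826] [-62.46773602  62.09065608  65.58812404] [-36.75912925  87.16309931  78.70474884]
```

```bash
python3 -m crank '[{"grip":0,"dx":537,"dy":-384,"dz":-100,"rz":5.5},{"grip":0,"dx":537,"dy":-384,"dz":-100,"rz":5.5},{"grip":0,"dx":537,"dy":-384,"dz":-100,"rz":5.5},{"grip":0,"dx":537,"dy":-384,"dz":-100,"rz":5.5},{"grip":0,"dx":537,"dy":-384,"dz":-100,"rz":5.5},{"grip":0,"dx":537,"dy":-384,"dz":-100,"rz":5.5},{"grip":0,"dx":537,"dy":-384,"dz":-100,"rz":5.5},{"grip":0,"dx":537,"dy":-384,"dz":-100,"rz":5.5},{"grip":0,"dx":537,"dy":-384,"dz":-100,"rz":5.5},{"grip":0,"dx":537,"dy":-384,"dz":-100,"rz":5.5},{"grip":0,"dx":537,"dy":-384,"dz":-100,"rz":5.5},{"grip":0,"dx":537,"dy":-384,"dz":-100,"rz":5.5}]' 20
python3 - <<'E'
from h import *
p=eyes.snapshot("wrist"); cv2.imwrite("pics/w2.png",p["image"]); print(telemetry.state()["position"],telemetry.state()["eef_rot"],telemetry.state()["joint_vel"].round(3))
E
```

```text
[ 178.57240043 -546.53992046  231.28769435] [ 9.87559925e-01  1.57243100e-01  8.40933812e-06 -3.91142280e-05] [-0.001 -0.     0.     0.001  0.    -0.   ]validation failed for argument at $[0]...
```

View pics/w2.png

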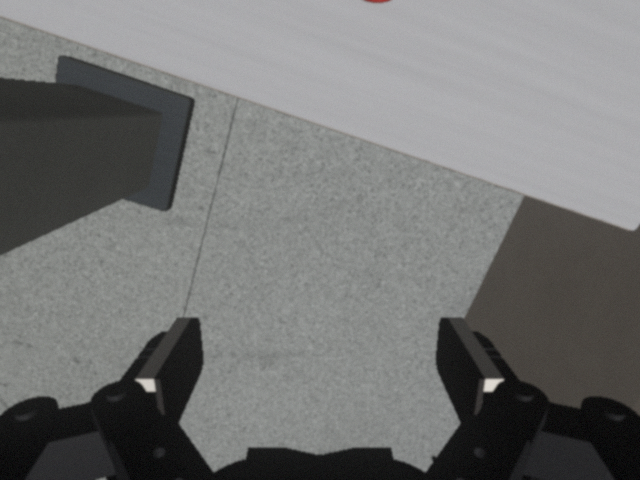

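```bash
python3 -m crank '[{"grip":0,"dx":60,"dy":-40,"dz":-10,"rx":0,"ry":0,"rz":0.5}]' 20
```

```text
time: 1.08
position: [215.7, -498.8, 238.6]
eef_rot: [0.989, 0.151, -0.0, -0.001]
wrist_force: [2.3, 0.0, 0.1]
finger_gap: 0.815
```

```bash
python3 -m crank '[{"grip":0,"dx":482,"dy":-356,"dz":-92,"rx":0,"ry":0,"rz":5},{"grip":0,"dx":482,"dy":-356,"dz":-92,"rx":0,"ry":0,"rz":5},{"grip":0,"dx":482,"dy":-356,"dz":-92,"rx":0,"ry":0,"rz":5},{"grip":0,"dx":482,"dy":-356,"dz":-92,"rx":0,"ry":0,"rz":5},{"grip":0,"dx":482,"dy":-356,"dz":-92,"rx":0,"ry":0,"rz":5},{"grip":0,"dx":482,"dy":-356,"dz":-92,"rx":0,"ry":0,"rz":5},{"grip":0,"dx":482,"dy":-356,"dz":-92,"rx":0,"ry":0,"rz":5},{"grip":0,"dx":482,"dy":-356,"dz":-92,"rx":0,"ry":0,"rz":5},{"grip":0,"dx":482,"dy":-356,"dz":-92,"rx":0,"ry":0,"rz":5},{"grip":0,"dx":482,"dy":-356,"dz":-92,"rx":0,"ry":0,"rz":5},{"grip":0,"dx":482,"dy":-356,"dz":-92,"rx":0,"ry":0,"rz":5},{"grip":0,"dx":482,"dy":-356,"dz":-92,"rx":0,"ry":0,"rz":5}]' 20
python3 - <<'E'
from h import *
p=eyes.snapshot("wrist"); cv2.imwrite("pics/w3.png",p["image"]); s=telemetry.state();print(s["time"],s["position"],s["eef_rot"],s["joint_vel"].round(3),s["wrist_force"])
import pickle; pickle.dump(p,open("w3.pkl","wb"))
E
```

```text
time: 2.58
position: [569.2, -15.5, 330.9]
eef_rot: [0.994, 0.108, -0.001, -0.001]
wrist_force: [0.5, -1.3, 0.4]
finger_gap: 0.001
2.625 [569.06515781 -15.87985949 331.06882996] [ 9.94202580e-01  1.07518739e-01 -4.82107838e-04 -8.47704465e-04] [-0.011 -0.008  0.003  0.002 -0.002  0.001] [-0.17364735 -0.25641648 -0.41108152]
```

View pics/w3.png

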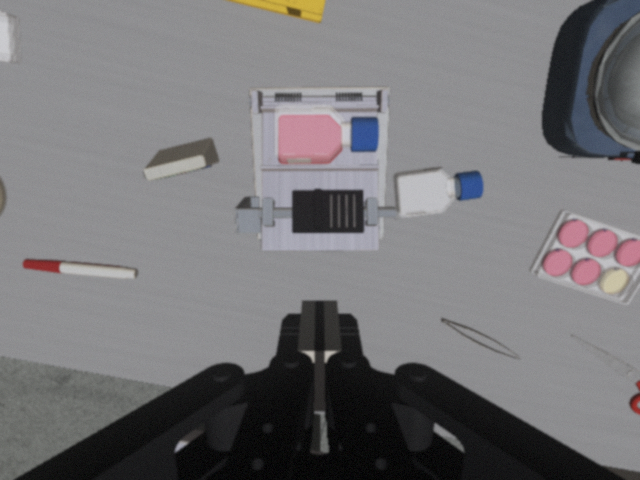

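```bash
python3 - <<'E'
from h import *
import pickle; p=pickle.load(open("w3.pkl","rb"))
cv2.imwrite("pics/w3c.png",cv2.resize(p["image"][75:265,220:420],None,fx=4,fy=3.1578947,interpolation=cv2.INTER_CUBIC))
cv2.imwrite("pics/w3c.png",cv2.resize(p["image"][70:265,220:420],None,fx=3,fy=3,interpolation=cv2.INTER_CUBIC))
print(p["fx"],p["cx"],p["cy"])
E
```

```text
407.08672322811753 319.12977298781215 240.88227007313878
```

View pics/w3c.png

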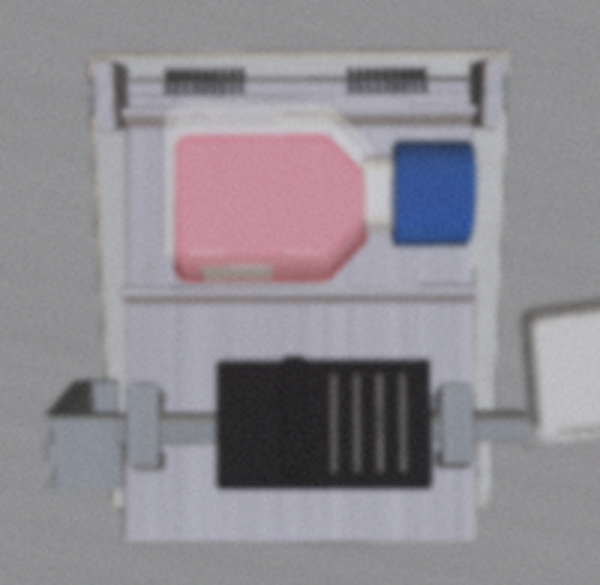

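```bash
cat > fit.py <<'E'
from h import *
import pickle; p=pickle.load(open("w3.pkl","rb"))
from scipy.optimize import least_squares
def world(l,q):
    c,s=np.cos(q[2]),np.sin(q[2]); return np.array(l)@np.array([[c,-s,0],[s,c,0],[0,0,1]]).T+[q[0],q[1],0]
def plate(l,th): # l relative to stage frame when level
    l=np.array(l,float); v=l-[70,0,42]; c,s=np.cos(th),np.sin(th)
    return np.stack([70+c*v[:,0]+s*v[:,2], l[:,1], 42-s*v[:,0]+c*v[:,2]],-1)
fix=[[85,75,14],[85,-75,14],[-58,0,74.6],[-32,0,74.6]]
def feats(q):
    th,s,k=q[3:6]
    f=[[85,75,14],[85,-75,14],[-58,k,74.6]]
    pl=[[-80,56,53],[-80,-56,53],[-25,24+s,68],[-25,-42+s,68],[-65,24+s,68],[-65,-42+s,68]]
    return np.vstack([world(f,q),world(plate(pl,th),q)])
pix=np.array([[90,53],[510,54],[52,489],[125,541],[476,541],[217,360],[431,361],[217,489],[431,489]])/3.+[220,70]-.33
f=lambda q:((proj(p,feats(q))-pix).ravel())
s=least_squares(f,[582,-12,.217,.38,0.,85]); print(s.x.round(4)); print(s.fun.reshape(-1,2).round(2))
np.save("q.npy",s.x)
q=s.x
for th in (q[3],0.2,0.1,0):
    print(th.round(3) if th else 0,"fin foot",world(plate([[-45,q[4],68],[-45,q[4]-18.5,68]],th),q).round(1))
print("keeper lip ~",world([[-45,q[5],74.6]],q), "depth fin", deproj(p,np.array([(340/3+220)]),np.array([425/3+70])))
E
python3 fit.py
```

```text
[ 5.84544e+02 -1.11384e+01  2.14900e-01  3.93200e-01  1.69360e+00
  8.48653e+01]
[[-0.75 -0.43]
 [ 1.06 -0.73]
 [-0.    0.27]
 [-0.65  0.18]
 [ 0.36  0.27]
 [-0.12  0.13]
 [ 0.09 -0.16]
 [-0.38  0.3 ]
 [ 0.41  0.35]]
0.393 fin foot [[558.5 -15.1 110.1]
 [562.5 -33.2 110.1]]Traceback (most recent call last):
  File "fit.py", line 21, in <module>
    print(th.round(3) if th else 0,"fin foot",world(plate([[-45,q[4],68],[-45,q[4]-18.5,68]],th),q).round(1))
          ^^^^^^^^
AttributeError: 'float' object has no attribute 'round'
```

```bash
sed -i 's/th.round(3) if th else 0/th/; s/-18.5,68/-22,68/' fit.py; python3 fit.py | tail -10; python3 - <<'E'
from h import *
import pickle; p=pickle.load(open("w3.pkl","rb"))
for v in (302,310,320,335,345,355):
    row=p["z_map"][v,270:370]; 
    m=np.nonzero((row>0)&(row<330))[0]
    if len(m): a=deproj(p,np.array([270.+m[0],270.+m[-1]]),np.array([v,v])); print(v,m[0]+270,m[-1]+270,row[m[0]],row[m[-1]],row[50],a.round(1).tolist())
print(np.linalg.norm(deproj(p,np.array([300.,338.]),np.array([350.,350.]))[0]-deproj(p,np.array([300.,338.]),np.array([350.,350.]))[1]))
E
```

```text
[ 0.41  0.35]]
0.39324762327667184 fin foot [[558.5 -15.1 110.1]
 [563.2 -36.6 110.1]]
0.2 fin foot [[547.5 -17.5  90.3]
 [552.2 -39.   90.3]]
0.1 fin foot [[543.3 -18.4  79.4]
 [548.  -39.9  79.4]]
0 fin foot [[540.2 -19.1  68. ]
 [544.9 -40.6  68. ]]
keeper lip ~ [[522.47985272  62.17710611  74.6       ]] depth fin [[561.44068448 -28.96494157 110.91288383]]
302 302 337 150.95132 150.60838 150.90656 [[579.3, -5.6, 337.6], [582.2, -18.2, 337.9]]
310 302 337 145.5723 145.83148 145.26259 [[579.0, -5.9, 343.3], [581.6, -18.1, 343.1]]
320 282 357 146.3101 146.87778 140.30804 [[573.8, 0.4, 343.8], [579.3, -26.1, 343.3]]
335 280 359 137.09225 137.03865 129.40111 [[573.7, 0.1, 353.6], [579.4, -25.8, 353.6]]
345 278 361 131.48085 130.2971 123.74931 [[573.5, 0.2, 359.5], [579.9, -25.7, 360.5]]
355 275 364 117.386734 117.28279 122.85819 [[578.6, 0.7, 372.7], [584.2, -24.3, 372.7]]
11.388251947203255
```

```bash
python3 -m crank '[{"grip":0,"dx":-10,"dy":19,"dz":60,"rx":0,"ry":0,"rz":0},{"grip":0,"dx":-10,"dy":19,"dz":120,"rx":0,"ry":0,"rz":0},{"grip":0,"dx":-10,"dy":19,"dz":170,"rx":0,"ry":0,"rz":0},{"grip":0,"dx":-10,"dy":19,"dz":195,"rx":0,"ry":0,"rz":0},{"grip":0,"dx":-10,"dy":19,"dz":204,"rx":0,"ry":0,"rz":0},{"grip":0,"dx":-10,"dy":19,"dz":204,"rx":0,"ry":0,"rz":0},{"grip":0,"dx":-10,"dy":19,"dz":204,"rx":0,"ry":0,"rz":0}]'
python3 - <<'E'
from h import *
p=eyes.snapshot("wrist"); cv2.imwrite("pics/w4.png",p["image"]); s=telemetry.state();print(s["time"],s["position"],s["eef_rot"],s["wrist_force"])
E
```

```text
time: 3.5
position: [563.6, -36.6, 128.4]
eef_rot: [0.994, 0.107, 0.0, -0.001]
wrist_force: [0.7, -0.1, 0.3]
finger_gap: -0.0
3.55 [563.60530922 -36.51486179 128.37360734] [ 9.94216056e-01  1.07396198e-01  4.20084710e-04 -5.60651507e-04] [0.5359247  0.00161771 1.15836218]
```

View pics/w4.png

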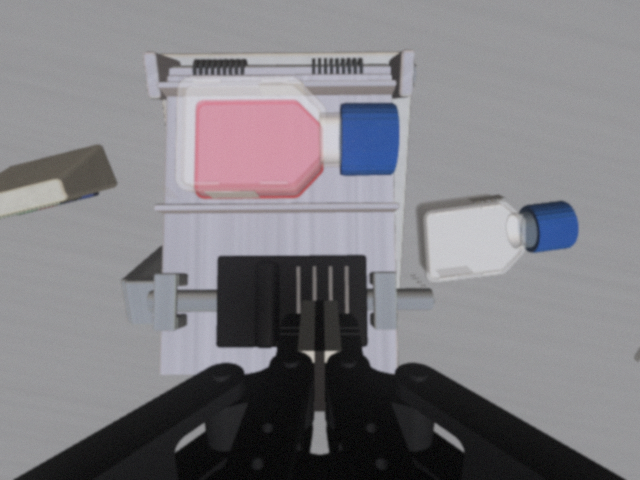

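```bash
python3 -m crank '[{"grip":0,"dx":0,"dy":0,"dz":7,"rx":0,"ry":0,"rz":0},{"grip":0,"dx":0,"dy":0,"dz":13,"rx":0,"ry":0,"rz":0},{"grip":0,"dx":-1,"dy":0,"dz":17,"rx":0,"ry":0,"rz":0},{"grip":0,"dx":-2,"dy":0,"dz":19,"rx":0,"ry":0,"rz":0},{"grip":0,"dx":-2,"dy":0,"dz":19,"rx":0,"ry":0,"rz":0}]'
python3 - <<'E'
from h import *
s=telemetry.state();print(s["time"],s["position"],s["eef_rot"],s["wrist_force"])
E
```

```text
time: 4.18
position: [561.6, -36.9, 109.3]
eef_rot: [0.994, 0.107, 0.0, -0.001]
wrist_force: [0.6, 0.3, 2.1]
finger_gap: 0.002
4.175 [561.61579301 -36.89225843 109.34671845] [ 9.94212739e-01  1.07426808e-01  4.12139231e-04 -5.84369458e-04] [0.61436625 0.29688282 2.09169781]
```

```bash
python3 -m crank '[{"grip":0,"dx":-3,"dy":0,"dz":5,"rx":0,"ry":0,"rz":0},{"grip":0,"dx":-6,"dy":0,"dz":11,"rx":0,"ry":0,"rz":0},{"grip":0,"dx":-9,"dy":0,"dz":17,"rx":0,"ry":0,"rz":0},{"grip":0,"dx":-11,"dy":0,"dz":22,"rx":0,"ry":0,"rz":0},{"grip":0,"dx":-12,"dy":0,"dz":24,"rx":0,"ry":0,"rz":0},{"grip":0,"dx":-12,"dy":0,"dz":24,"rx":0,"ry":0,"rz":0}]'
python3 - <<'E'
from h import *
s=telemetry.state();print(s["time"],s["position"],s["eef_rot"],s["wrist_force"])
E
```

```text
time: 4.92
position: [550.2, -39.6, 85.7]
eef_rot: [0.994, 0.107, 0.001, -0.0]
wrist_force: [-0.2, 1.1, 10.2]
finger_gap: -0.003
4.925 [550.2066113  -39.55155943  85.71258028] [ 9.94218883e-01  1.07365626e-01  1.12834393e-03 -4.01799937e-04] [-0.23535748  1.13346191 10.1963268 ]
```

```bash
python3 -m crank '[{"grip":0,"dx":-1.5,"dy":0,"dz":4,"rx":0,"ry":0,"rz":0},{"grip":0,"dx":-3,"dy":0,"dz":8,"rx":0,"ry":0,"rz":0},{"grip":0,"dx":-4.5,"dy":0,"dz":11,"rx":0,"ry":0,"rz":0},{"grip":0,"dx":-5,"dy":0,"dz":13,"rx":0,"ry":0,"rz":0},{"grip":0,"dx":-5,"dy":0,"dz":13,"rx":0,"ry":0,"rz":0}]'
python3 - <<'E'
from h import *
p=eyes.snapshot("wrist"); cv2.imwrite("pics/w5.png",p["image"])
s=telemetry.state();print(s["time"],s["position"],s["eef_rot"],s["wrist_force"])
E
```

```text
time: 5.55
position: [546.3, -40.5, 73.5]
eef_rot: [0.994, 0.107, 0.003, -0.0]
wrist_force: [2.8, 3.4, 12.7]
finger_gap: 0.0
5.6 [546.30730355 -40.47874714  73.5948851 ] [ 9.94216497e-01  1.07362100e-01  2.62006334e-03 -2.66715471e-04] [ 2.60449715  2.69365122 12.85739869]
```

View pics/w5.png

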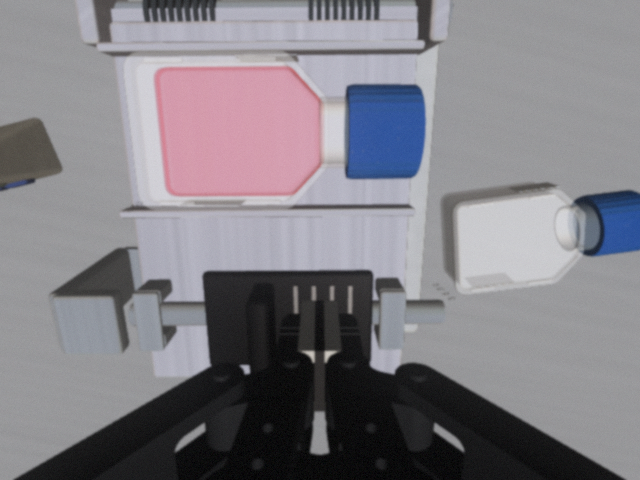

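```bash
python3 -m crank '[{"grip":0,"dx":-0.5,"dy":0,"dz":2,"rx":0,"ry":0,"rz":0},{"grip":0,"dx":-1,"dy":0,"dz":4,"rx":0,"ry":0,"rz":0},{"grip":0,"dx":-1,"dy":0,"dz":4,"rx":0,"ry":0,"rz":0}]'
python3 - <<'E'
from h import *
s=telemetry.state();print(s["time"],s["position"],s["eef_rot"],s["wrist_force"])
E
```

```text
time: 5.98
position: [545.7, -40.6, 70.3]
eef_rot: [0.994, 0.107, 0.003, -0.0]
wrist_force: [-2.6, 3.0, 15.0]
finger_gap: -0.003
5.975 [545.71817386 -40.64507136  70.34740172] [ 9.94210069e-01  1.07398853e-01  3.43512613e-03 -1.59653226e-04] [-2.55153268  2.98190355 15.01136737]
```

```bash
python3 -m crank '[{"grip":0,"dx":-0.2,"dy":0,"dz":1.2,"rx":0,"ry":0,"rz":0},{"grip":0,"dx":-0.4,"dy":0,"dz":2,"rx":0,"ry":0,"rz":0},{"grip":0,"dx":-0.4,"dy":0,"dz":2,"rx":0,"ry":0,"rz":0}]'
python3 - <<'E'
from h import *
s=telemetry.state();print(s["time"],s["position"],s["eef_rot"],s["wrist_force"])
E
```

```text
time: 6.35
position: [545.5, -40.7, 69.1]
eef_rot: [0.994, 0.107, 0.004, -0.0]
wrist_force: [-3.7, 2.1, 16.4]
finger_gap: -0.005
6.35 [545.46916016 -40.69987495  69.10966595] [ 9.94204660e-01  1.07430728e-01  3.96612937e-03 -4.28901056e-05] [-3.70521972  2.07414872 16.35307082]
```

```bash
python3 -m crank '[{"grip":0,"dx":-0.5,"dy":0,"dz":1.0,"rx":0,"ry":0,"rz":0},{"grip":0,"dx":-0.6,"dy":0,"dz":1.6,"rx":0,"ry":0,"rz":0},{"grip":0,"dx":-0.6,"dy":0,"dz":1.6,"rx":0,"ry":0,"rz":0}]'
python3 - <<'E'
from h import *
s=telemetry.state();print(s["time"],s["position"],s["eef_rot"],s["wrist_force"])
E
```

```text
time: 6.72
position: [545.3, -40.8, 68.4]
eef_rot: [0.994, 0.107, 0.005, 0.0]
wrist_force: [-2.9, 2.4, 16.7]
finger_gap: -0.004
6.725 [545.30325754 -40.8239939   68.40990683] [9.94200183e-01 1.07436139e-01 4.84376559e-03 9.87368111e-05] [-2.86465557  2.36136755 16.65662403]
```

```bash
python3 -m crank '[{"grip":0,"dx":-0.5,"dy":0,"dz":1.0,"rx":0,"ry":0,"rz":0},{"grip":0,"dx":-0.5,"dy":0,"dz":1.7,"rx":0,"ry":0,"rz":0},{"grip":0,"dx":-0.5,"dy":0,"dz":1.7,"rx":0,"ry":0,"rz":0}]'
python3 - <<'E'
from h import *
s=telemetry.state();print(s["time"],s["position"],s["eef_rot"],s["wrist_force"])
p=eyes.snapshot("scene"); cv2.imwrite("pics/s6.png",cv2.resize(p["image"][180:300,240:400],None,fx=5,fy=5,interpolation=cv2.INTER_CUBIC))
E
```

```text
time: 7.1
position: [545.2, -40.9, 67.6]
eef_rot: [0.994, 0.107, 0.006, 0.0]
wrist_force: [-3.1, 2.8, 17.5]
finger_gap: -0.002
7.1 [545.17491136 -40.92854972  67.64414079] [9.94192712e-01 1.07465548e-01 5.65098105e-03 2.73244816e-04] [-3.09463347  2.75663488 17.4929982 ]
```

View pics/s6.png

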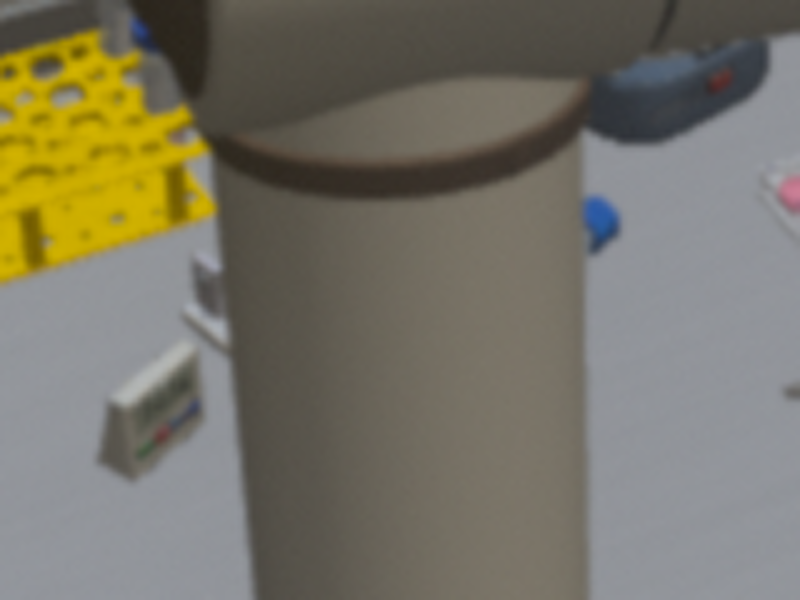

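```bash
python3 -m crank '[{"grip":0,"dx":-0.3,"dy":0,"dz":1.0,"rx":0,"ry":0,"rz":0},{"grip":0,"dx":-0.3,"dy":0,"dz":1.8,"rx":0,"ry":0,"rz":0},{"grip":0,"dx":-0.3,"dy":0,"dz":1.8,"rx":0,"ry":0,"rz":0}]'
cat > look.py <<'E'
from h import *
import sys,pickle
p=eyes.snapshot("wrist"); pickle.dump(p,open("w.pkl","wb")); cv2.imwrite(f"pics/{sys.argv[1]}.png",p["image"])
s=telemetry.state();print(s["time"],s["position"],s["eef_rot"].round(4),s["wrist_force"])
q=np.load("q.npy"); c,sn=np.cos(q[2]),np.sin(q[2])
X=deproj(p,*np.meshgrid(np.arange(640.),np.arange(480.)))
L=(X-[q[0],q[1],0])@np.array([[c,-sn,0],[sn,c,0],[0,0,1]])
m=(p["z_map"]>0)&(abs(L[...,1])<50)&(L[...,0]>-24)&(L[...,0]<-12)&(L[...,2]>40)&(L[...,2]<80)
print("plate z at x -24..-12:",m.sum(),np.median(L[m][:,2]))
m2=(p["z_map"]>0)&(abs(L[...,1])<54)&(L[...,0]>-24)&(L[...,0]<66)&(L[...,2]>44)&(L[...,2]<62)
A=L[m2]; 
for i in range(5):
    C=np.c_[A[:,:2],np.ones(len(A))]; k=np.linalg.lstsq(C,A[:,2],rcond=None)[0]; e=A[:,2]-C@k; A=A[abs(e)<max(2*np.std(e),1)]
print("plane",len(A),k.round(4),np.std(e))
mk=(p["z_map"]>0)&(L[...,1]>60)&(L[...,0]>-75)&(L[...,0]<-20)&(L[...,2]>65)&(L[...,2]<80)
print("keeper top z",mk.sum(),np.median(L[mk],0).round(1) if mk.any() else None)
E
python3 look.py w7
```

```text
time: 7.52
position: [545.2, -41.1, 67.0]
eef_rot: [0.994, 0.108, 0.006, 0.001]
wrist_force: [-6.7, 1.6, 22.6]
finger_gap: -0.0
7.575 [545.17479042 -41.04596488  67.06192665] [9.942e-01 1.075e-01 6.400e-03 5.000e-04] [-5.26445963  1.51280436 22.22980671]
plate z at x -24..-12: 6812 52.985222673134814
plane 22094 [ 4.80000e-03 -4.00000e-04  5.30833e+01] 0.5109887651163207
keeper top z 4706 [-42.2  71.6  74.8]
```

View pics/w7.png

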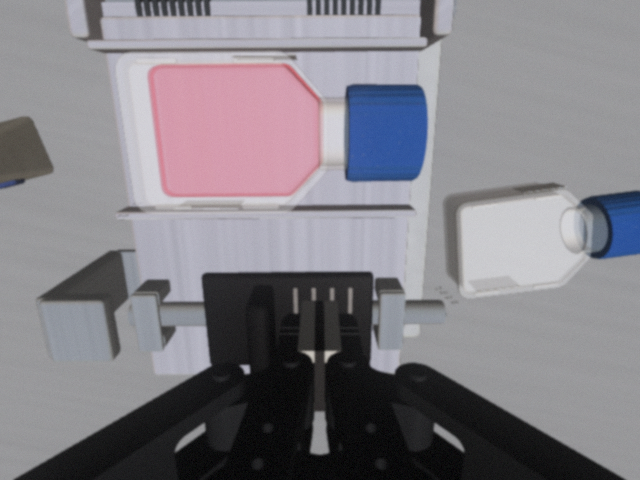

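```bash
python3 -m crank '[{"grip":0,"dx":0,"dy":0,"dz":0.9,"rx":0,"ry":0,"rz":0},{"grip":0,"dx":0,"dy":-1,"dz":0.9,"rx":0,"ry":0,"rz":0},{"grip":0,"dx":0,"dy":-2,"dz":0.9,"rx":0,"ry":0,"rz":0}]'
python3 look.py w8
```

```text
time: 7.95
position: [545.0, -39.8, 67.3]
eef_rot: [0.994, 0.107, 0.007, 0.001]
wrist_force: [-6.7, -5.2, 20.4]
finger_gap: 0.005
8.0 [544.94479079 -39.71498671  67.30124055] [0.9942 0.1075 0.007  0.0013] [-6.32427711 -4.15725897 20.72060193]
plate z at x -24..-12: 6814 53.14751783300182
plane 21956 [ 3.00000e-03 -4.00000e-04  5.32114e+01] 0.5085664436017119
keeper top z 4700 [-42.2  71.5  74.8]
```

```bash
python3 -m crank '[{"grip":0,"dx":-0.4,"dy":-1,"dz":0.9,"rx":0,"ry":0,"rz":0},{"grip":0,"dx":-0.4,"dy":-2,"dz":0.9,"rx":0,"ry":0,"rz":0},{"grip":0,"dx":-0.4,"dy":-3,"dz":0.9,"rx":0,"ry":0,"rz":0},{"grip":0,"dx":-0.4,"dy":-4,"dz":0.9,"rx":0,"ry":0,"rz":0}]'
python3 look.py w9
```

```text
time: 8.5
position: [544.2, -36.6, 67.6]
eef_rot: [0.994, 0.107, 0.008, 0.002]
wrist_force: [-4.7, -3.8, 18.8]
finger_gap: 0.002
8.55 [544.2137405  -36.48148124  67.58562982] [0.9942 0.1075 0.008  0.0021] [-4.00269755 -4.08832027 19.36392913]
plate z at x -24..-12: 6834 53.341617201843604
plane 22182 [ 9.00000e-04 -0.00000e+00  5.33494e+01] 0.5145204180462913
keeper top z 4748 [-42.3  71.5  74.8]
```

View pics/w9.png

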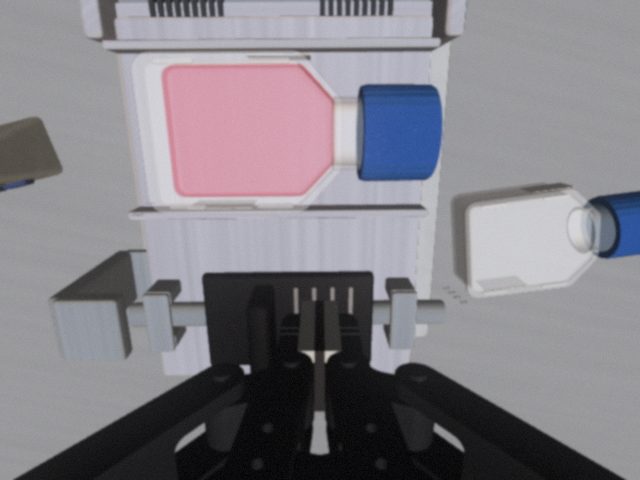

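```bash
python3 -m crank '[{"grip":0,"dx":-0.3,"dy":-1,"dz":1.2,"rx":0,"ry":0,"rz":0},{"grip":0,"dx":-0.3,"dy":-2,"dz":1.2,"rx":0,"ry":0,"rz":0},{"grip":0,"dx":-0.3,"dy":-3,"dz":1.2,"rx":0,"ry":0,"rz":0},{"grip":0,"dx":-0.3,"dy":-4,"dz":1.2,"rx":0,"ry":0,"rz":0}]'
python3 look.py w10
```

```text
time: 9.05
position: [543.5, -33.3, 67.5]
eef_rot: [0.994, 0.107, 0.009, 0.003]
wrist_force: [-3.8, -4.0, 19.3]
finger_gap: 0.001
9.1 [543.43976775 -33.22445648  67.48102736] [0.9942 0.1074 0.0088 0.0028] [-5.21434001 -4.04008959 20.39557308]
plate z at x -24..-12: 6807 53.263541459184495
plane 22263 [1.80000e-03 0.00000e+00 5.33012e+01] 0.5100179121320608
keeper top z 4722 [-42.2  71.7  74.8]
```

```bash
python3 -m crank '[{"grip":0,"dx":-0.4,"dy":-1,"dz":1.2,"rx":0,"ry":0,"rz":0},{"grip":0,"dx":-0.4,"dy":-2,"dz":1.2,"rx":0,"ry":0,"rz":0},{"grip":0,"dx":-0.4,"dy":-3,"dz":1.2,"rx":0,"ry":0,"rz":0},{"grip":0,"dx":-0.4,"dy":-4.5,"dz":1.2,"rx":0,"ry":0,"rz":0}]'
python3 look.py w11
```

```text
time: 9.6
position: [542.6, -29.6, 67.5]
eef_rot: [0.994, 0.107, 0.01, 0.004]
wrist_force: [-4.2, -4.1, 20.1]
finger_gap: 0.0
9.65 [542.58309529 -29.44263662  67.44490489] [0.9942 0.1074 0.0097 0.0036] [-5.05936108 -3.70919758 20.02836534]
plate z at x -24..-12: 6810 53.23629510859727
plane 22435 [ 2.00000e-03 -6.00000e-04  5.32866e+01] 0.509631338502726
keeper top z 4759 [-42.2  71.8  74.8]
```

View pics/w11.png

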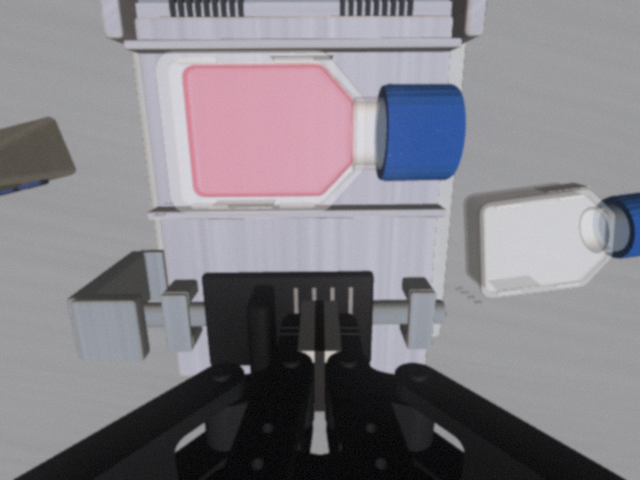

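```bash
python3 -m crank '[{"grip":0,"dx":-0.4,"dy":-1,"dz":1.2,"rx":0,"ry":0,"rz":0},{"grip":0,"dx":-0.4,"dy":-2,"dz":1.2,"rx":0,"ry":0,"rz":0},{"grip":0,"dx":-0.4,"dy":-3,"dz":1.2,"rx":0,"ry":0,"rz":0}]'
python3 look.py w12
```

```text
time: 10.02
position: [542.1, -27.3, 67.4]
eef_rot: [0.994, 0.107, 0.011, 0.004]
wrist_force: [-4.3, -2.8, 20.3]
finger_gap: -0.002
10.075 [542.06521427 -27.17845966  67.44585807] [0.9941 0.1074 0.0107 0.0044] [-5.15323185 -3.50477204 18.9347582 ]
plate z at x -24..-12: 6798 53.21866818576002
plane 22415 [ 2.00000e-03 -3.00000e-04  5.32804e+01] 0.5066234863098549
keeper top z 4779 [-42.3  71.9  74.8]
```

```bash
python3 -m crank '[{"grip":0,"dx":-0.4,"dy":-0.8,"dz":1.2,"rx":0,"ry":0,"rz":0},{"grip":0,"dx":-0.4,"dy":-1.5,"dz":1.2,"rx":0,"ry":0,"rz":0},{"grip":0,"dx":-0.4,"dy":-2,"dz":1.2,"rx":0,"ry":0,"rz":0}]'
python3 look.py w13
```

```text
time: 10.45
position: [541.8, -26.0, 67.4]
eef_rot: [0.994, 0.107, 0.012, 0.005]
wrist_force: [-3.9, -4.1, 19.6]
finger_gap: -0.001
10.5 [541.77193856 -25.93031101  67.39985556] [0.9941 0.1074 0.0116 0.0052] [-3.90869364 -4.98994239 19.61720299]
plate z at x -24..-12: 6781 53.231045516364674
plane 22429 [ 2.20000e-03 -2.00000e-04  5.32731e+01] 0.5055837083641078
keeper top z 4776 [-42.3  71.8  74.8]
```

```bash
python3 -m crank '[{"grip":0,"dx":-0.4,"dy":-0.8,"dz":1.2,"rx":0,"ry":0,"rz":0},{"grip":0,"dx":-0.4,"dy":-1.4,"dz":1.2,"rx":0,"ry":0,"rz":0},{"grip":0,"dx":-0.4,"dy":-1.4,"dz":1.2,"rx":0,"ry":0,"rz":0}]'
python3 look.py w14
```

```text
time: 10.88
position: [541.6, -25.3, 67.4]
eef_rot: [0.994, 0.107, 0.013, 0.006]
wrist_force: [-3.6, -4.0, 19.7]
finger_gap: 0.003
10.925 [541.64838505 -25.27355742  67.41947959] [0.9941 0.1074 0.0126 0.0059] [-4.11806876 -3.14279631 19.56381509]
plate z at x -24..-12: 6767 53.21361262475237
plane 22509 [ 2.20000e-03 -3.00000e-04  5.32721e+01] 0.5117783286863636
keeper top z 4787 [-42.3  72.   74.8]
```

View pics/w14.png

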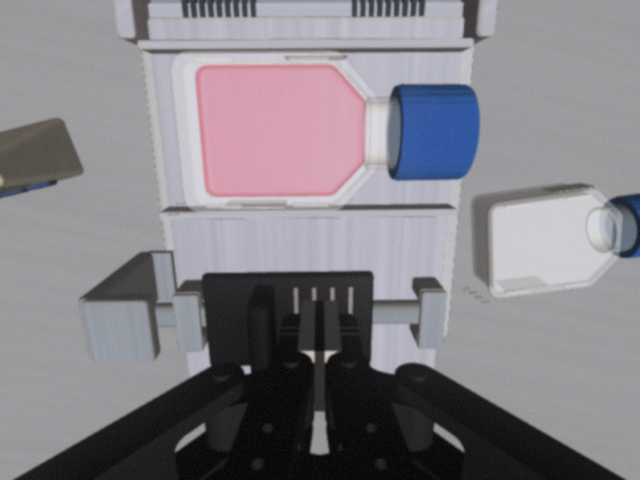

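```bash
python3 -m crank '[{"grip":0,"dx":-0.3,"dy":-0.8,"dz":1.2,"rx":0,"ry":0,"rz":0},{"grip":0,"dx":-0.3,"dy":-1.5,"dz":1.2,"rx":0,"ry":0,"rz":0},{"grip":0,"dx":-0.3,"dy":-1.5,"dz":1.2,"rx":0,"ry":0,"rz":0}]'
python3 look.py w15
```

```text
time: 11.3
position: [541.5, -24.6, 67.4]
eef_rot: [0.994, 0.107, 0.014, 0.007]
wrist_force: [-5.1, -5.2, 19.6]
finger_gap: 0.001
11.35 [541.56497306 -24.61336841  67.44929791] [0.9941 0.1074 0.0136 0.0068] [-5.37288831 -4.85690966 20.33662987]
plate z at x -24..-12: 6802 53.20577021436672
plane 22552 [ 2.50000e-03 -3.00000e-04  5.32567e+01] 0.5109431577932553
keeper top z 4813 [-42.3  72.   74.8]
```

```bash
python3 -m crank '[{"grip":0,"dx":-0.3,"dy":-0.8,"dz":1.2,"rx":0,"ry":0,"rz":0},{"grip":0,"dx":-0.3,"dy":-1.7,"dz":1.2,"rx":0,"ry":0,"rz":0},{"grip":0,"dx":-0.3,"dy":-1.7,"dz":1.2,"rx":0,"ry":0,"rz":0}]'
python3 look.py w16
```

```text
time: 11.72
position: [541.5, -24.4, 67.5]
eef_rot: [0.994, 0.107, 0.015, 0.008]
wrist_force: [-3.6, -10.4, 19.5]
finger_gap: -0.001
11.775 [541.51976669 -24.38314617  67.49256416] [0.9941 0.1074 0.0146 0.0082] [ -4.04403174 -10.27292929  19.41138608]
plate z at x -24..-12: 6817 53.25477118663574
plane 22327 [ 1.90000e-03 -5.00000e-04  5.32916e+01] 0.501077785710502
keeper top z 4804 [-42.3  72.1  74.8]
```

View pics/w16.png

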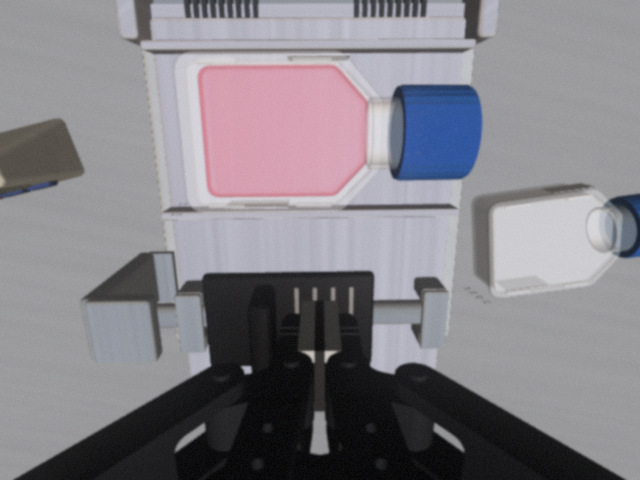

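```bash
python3 -m crank '[{"grip":0,"dx":-0.1,"dy":-0.5,"dz":0.2,"rx":0,"ry":0,"rz":0},{"grip":0,"dx":0,"dy":-0.3,"dz":-1,"rx":0,"ry":0,"rz":0},{"grip":0,"dx":0,"dy":-0.2,"dz":-2,"rx":0,"ry":0,"rz":0},{"grip":0,"dx":0,"dy":-0.1,"dz":-3,"rx":0,"ry":0,"rz":0},{"grip":0,"dx":0,"dy":0,"dz":-4,"rx":0,"ry":0,"rz":0},{"grip":0,"dx":0,"dy":0,"dz":-6,"rx":0,"ry":0,"rz":0}]'
python3 look.py w17
```

```text
time: 12.52
position: [540.9, -24.3, 73.1]
eef_rot: [0.994, 0.107, 0.014, 0.008]
wrist_force: [-0.0, 0.0, -0.5]
finger_gap: -0.001
12.575 [541.11174097 -24.28239915  73.48561271] [0.9941 0.1074 0.0143 0.0081] [ 0.15334307 -0.58089093  0.06623051]
plate z at x -24..-12: 6948 55.571164368132344
plane 21388 [-2.36000e-02 -5.00000e-04  5.51181e+01] 0.5008080419495559
keeper top z 4511 [-42.3  71.9  74.8]
```

View pics/w17.png

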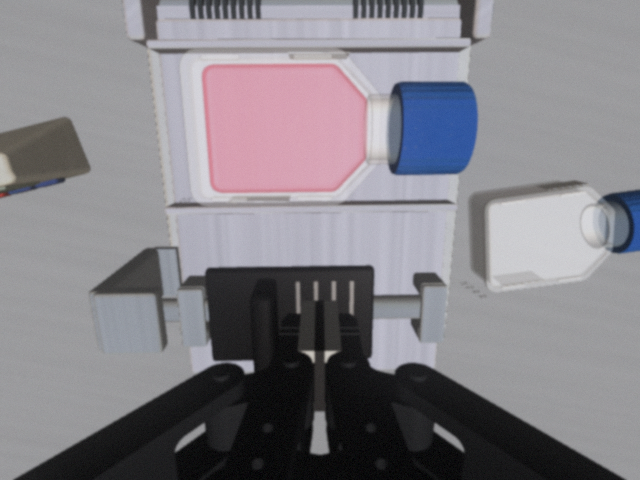

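```bash
python3 -m crank '[{"grip":0,"dx":0,"dy":0.5,"dz":-20,"rx":0,"ry":0,"rz":0},{"grip":0,"dx":2,"dy":2,"dz":-60,"rx":0,"ry":0,"rz":0},{"grip":0,"dx":2,"dy":2,"dz":-110,"rx":0,"ry":0,"rz":0},{"grip":0,"dx":2,"dy":2,"dz":-140,"rx":0,"ry":0,"rz":0},{"grip":0,"dx":2,"dy":2,"dz":-150,"rx":0,"ry":0,"rz":0},{"grip":0,"dx":2,"dy":2,"dz":-150,"rx":0,"ry":0,"rz":0},{"grip":0,"dx":2,"dy":2,"dz":-150,"rx":0,"ry":0,"rz":0}]'
python3 look.py w18; python3 -c "
from h import *
import pickle;p=pickle.load(open('w.pkl','rb'))
cv2.imwrite('pics/w18c.png',cv2.resize(p['image'][60:300,200:460],None,fx=3,fy=2.5 if 0 else 3,interpolation=cv2.INTER_CUBIC)[:600,:800])"
```

```text
time: 13.45
position: [538.5, -23.8, 221.9]
eef_rot: [0.994, 0.107, 0.013, 0.008]
wrist_force: [0.1, 0.4, -0.2]
finger_gap: 0.001
13.5 [538.55428786 -23.80258959 222.00901953] [0.9941 0.1074 0.0133 0.0078] [-0.84209271  0.58428328 -0.26719061]
plate z at x -24..-12: 2112 55.55990582083927
plane 7221 [-2.39000e-02 -3.00000e-04  5.50777e+01] 0.580414413409881
keeper top z 1251 [-43.6  72.8  74.8]
```

View pics/w18.png

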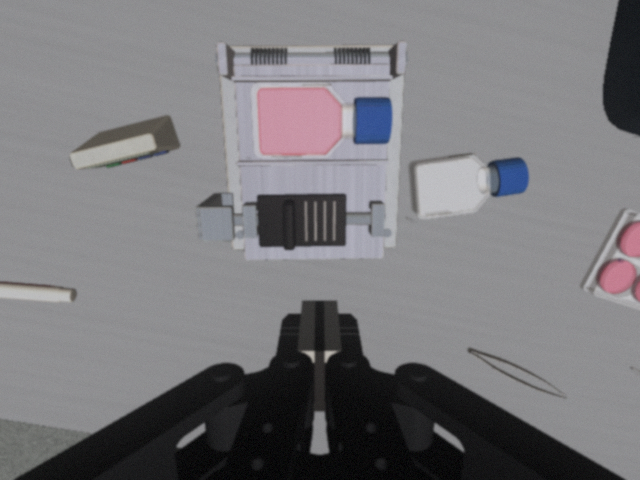

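View pics/w18c.png

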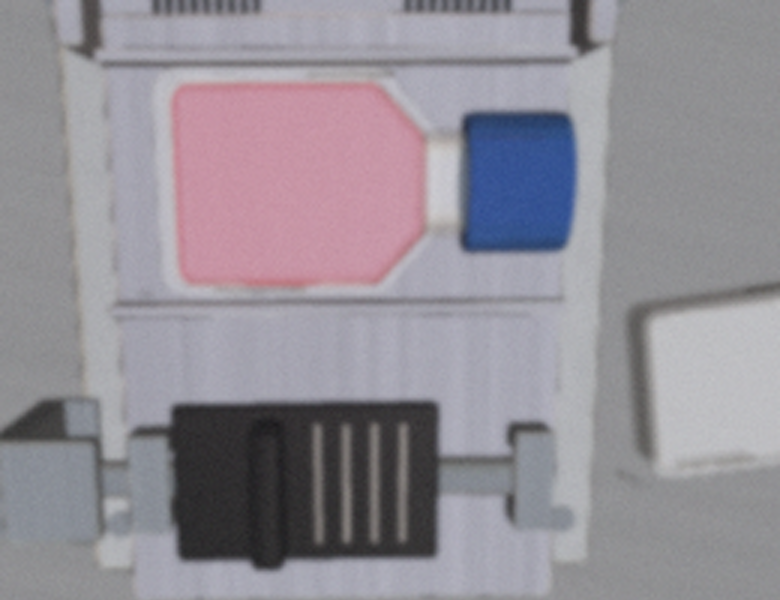

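```bash
python3 - <<'E'
from h import *
import pickle; p=pickle.load(open('w.pkl','rb')); q0=np.load("q.npy")
import sys; sys.argv=["x"]
src=open("fit.py").read().split("fix=")[0].replace('p=pickle.load(open("w3.pkl","rb"))',''); exec(src)
def feats(q):
    th,s=q[3:5]
    pl=[[-80,56,53],[-80,-56,53],[-25,24+s,68],[-25,-42+s,68],[-65,24+s,68],[-65,-42+s,68]]
    return world(plate(pl,th),q)
pix=np.array([[134,596],[552,596],[172,404],[437,404],[179,559],[436,556]])/3.+[200,60]-.33
s=least_squares(lambda q:(proj(p,feats(np.r_[q[:3],.024,q[3]]))-pix).ravel(),[584,-11,.215,17]); print(s.x,s.fun.round(2))
t=eyes.snapshot("top"); cv2.imwrite("pics/t19.png",t["image"])
for l in ("spare_flask","timer"):
    m=models.cut_out(p,l) if 0 else models.cut_out(t,l)
    for d in m[:1]: print(l,d["p"],np.round(d["box"]),np.median(cloud(t,d["region"]),0).round())
E
```

```text
[ 5.85420647e+02 -1.16020046e+01  2.12920089e-01  1.83263627e+01] [ 0.21  0.68 -0.21 -0.04 -0.57 -0.59  0.99 -0.79 -0.79  0.17  0.37  0.78]
spare_flask 0.74 [382. 203. 398. 222.] [ 591. -174.   26.]
timer 0.4 [254. 228. 257. 233.] [544. 158.  58.]
```

View pics/t19.png

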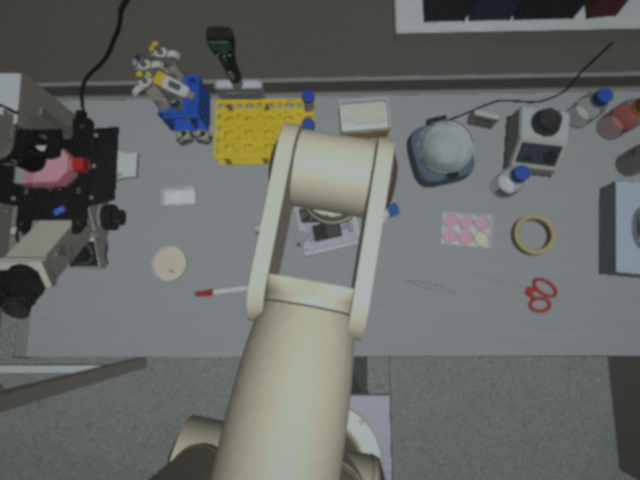

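```bash
python3 - <<'E'
from h import *
s=telemetry.state(); print(s["time"],s["joint_vel"].round(4),s["wrist_force"]); print(r.hand_in())
E
```

```text
13.65 [-0.0003 -0.0023 -0.0061  0.0005  0.0014 -0.0002] [ 0.00530911  0.72304536 -0.25239259]
the job is handed in; nothing more can be done
None
```

The stage is latched: I pressed the plate level with closed fingertips on the ribbed pad, slid the bolt home under the keeper, then let go. I handed it in at 13.65 s with the arm raised about 150 mm clear.

- **Level:** the plate met its stops at z of about 53 mm (nominal 53 mm). It stayed within about 0.5 mm of them at the bolt while I slid it.
- **Bolt home:** the push along y jumped from about 5 N to 10 N with almost no further movement, which is the end stop. A fit to the last wrist picture gave 18.3 mm of travel, with a fit error of about 0.5 mm.
- **After release:** the plate holds about 0.024 rad from level, within the 0.02 to 0.025 rad expected with the rod up against the keeper's lip. The wrist force went back to about zero.
- **Forces:** the highest reading was about 23.6 N in total, when the plate met its stops. I read the force only at the end of each short move, so a brief higher peak in between cannot be ruled out.
- **Things around it:** the wrist pictures show the spare flask and timer where they were, and the arm went nowhere near the rest. The final top view could not confirm those two, because the arm hid most of both.

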